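Lay the press plate edge-first on a pasted pattern

ROBOT

A 6-joint arm with a two-finger parallel gripper is mounted at the origin on the work surface. World frame = base frame: x ahead of the robot, y to its left, z up, the work surface at z = 0. Lengths are in m, angles in rad, forces in N, time in s.
With the tool pointing down it reaches from about 0.3 to 0.775 m from the base axis. Payload 14.6 kg.
Tool frame: the origin (TCP) lies midway between the tips of the shut fingers; the grasp point (between the pads) lies 19 mm behind it (ctrl.grip_depth is the distance from the TCP to the grasp point, in m); z points along the fingers, y is the direction in which the jaws open and shut (so a half turn about z gives the same grasp; the last joint's range is limited). The gripper opens to 94 mm and grips with 3 to 60 N. Pads are 16 mm wide; open, the fingers measure 119 mm over their backs; the gripper's body (75 mm by 177 mm) begins 78 mm behind the grasp point.
Start: joints at [-1.415, 0.3, 1.521, -0, 1.321, -0.067], TCP at [0.122, -0.536, 0.205] pointing down, gripper open.
Joint ranges: [-3.03, 3.03], [-0.79, 2.21], [0.23, 2.52], [-1.04, 4.18], [0, 3.07], [-2.55, 2.55]. Speed limits (rad/s): [2.22, 2.22, 2.57, 3.14, 3.14, 3.14].

INTERFACE

Orientations are given as a 3x3 rotation matrix whose columns are the frame's x, y, z axes.
In Python, from bench import ctrl, capture, order, spotter gives the robot as it stands.
- The arm moves only by the tool send_rows, never from a script. Its argument "motion" is a list of rows, each a list of 2 entries, a list of its own where there are three numbers: the shift along the tool's x, y, z scaled (see below), then the turn, a rotation vector about the tool's x, y, z scaled (see below). A call has 1 to 8 rows; each row shifts and turns the commanded pose from where the row before left it, along the tool's axes as they then stand; what a row does not reach is not made up. The controller multiplies each number of a shift by 150 mm and each number of a turn by 180 degrees. A row lasts 1/10 s, in which the tool goes at most 50 mm and 8.59 degrees, less where a joint would pass 70% of its speed; a pose out of reach is approached as far as the arm can. A call with a number of a shift or a turn outside -1 to 1 is refused whole. A call with a gripper value outside its range is refused whole. "gripper" is the opening, from -1 (shut) to 1 (fully open), set as the call begins (left out, the last holds). The fingers move at their own pace and stop on an object; "newtons" is the grip in N (left out, the last holds). Time passes only in rows, so rows that do not move let the fingers close. It gives the time, the measured TCP pose, the force and the opening at its end, in the units of the state.
- ctrl.read_state(): the state, without advancing time (a new reading comes with each control period).
- capture(name): name is "scene" or "side" or "wrist"; returns a dict with "img" (400x640x3 uint8, blue, green, red), "intrinsics" (3x3 intrinsics, pixels), "k1" (the pictures are not rectified: a ray, as slopes to the right and down, at radius r is drawn at 1 + k1 r^2 times it, then the intrinsics apply), "rvec" (rotation vector, rad) and "tvec" (3), from world to camera coordinates, as OpenCV has them; the wrist camera has in their place "tool_from_camera" (4x4, takes a point from camera to tool coordinates, whose origin is the TCP and whose axes are the flange's). Camera axes: x right, y down, z forward; pixel columns grow to the right and rows downward; lengths in m; the calibration is good to about 2 mm. A picture is of the moment at which its call begins: read the wrist's pose just before it. There is no depth.
- order.finish_job(): hands the job in, once; it reports no verdict.
Trained networks look in a picture, given as the dict that the camera call returned (one of the last four; its "shot" number tells which), for a name from the list of things; names that differ only in an ending like _2 or _b are one class to them, and where a whole thing is asked for, a point or a joint stands for the part that bears it (a point fixed in the world has none). Each returns a list of dicts, best first, with "p" (0 to 1); they miss things now and then, are a little off and sometimes report something else, mostly with a low value. They report only what shows in the picture. A call takes as long as a camera call.
- spotter.recognise(picture, thing): "box" ([left, top, width, height] in pixels, round what is visible of it).
- spotter.spot_point(picture, thing): "position" ([column, row] in pixels: a listed point, or the origin of a listed thing).
The state is a dict: "clock": time; "qpos": joint angles; "qd": joint speeds; "joint_torque": joint torques, N m; "position": TCP position; "eef_rot": TCP orientation; "force": force on the tool from outside, world axes, zero at the start; "torque": the same for the moment, N m; "finger_gap": opening from 0.0 (shut) to 1.0 (fully open).
Only numpy, scipy, OpenCV 4.12 (cv2) and the standard library are available. Lean on these libraries where they do the work, as an engineer would, in place of code of your own. Each camera call takes 0.05 s, during which the arm holds its last target.

TASK

Take the steel press plate by its wooden handle, rest its red edge on the carving board close along the batten and centred on it, with the far side of the plate still clearly raised, and then pivot it down flat over the paper pattern. Keep hold of the handle until the plate lies flat, then let go and move clear. Leave the plywood press where it is.

Things in the scene. Friction and masses are not known exactly. Their poses are not given: they have to be found in the camera images.
- steel_press_grip (a point): Middle of the dark wooden handle of the press to use: bare steel plate 150 (x) by 120 (y) by 8 mm, about 0.8 kg, flat on the bench at first. Handle: flat-sided bar along y on the plate's middle, 22 mm wide (x), 100 long, 44 high; grip across the 22 mm. This point is 35 mm above the plate's underside, 17 below the handle's top. z: up out of the plate; red edge on the -x side.
- steel_press_edge (a point): Middle of the steel plate's red edge, at its lower corner line (120 mm long, along y): 75 mm towards -x and 35 mm below the handle point, same axes as there. To pivot, the plate turns about this line. While the far side is raised, the 8 mm thick edge leans over towards the batten, by about 3 mm at 25 degrees.
- batten_foot (a point): Middle of the line where the dark batten meets the upper face of the fixed pale wooden board, 18 mm above the bench. x: level, away from batten and robot, across the board (bare for 200 mm); y along the batten; z up. Batten 170 mm long, 14 mm higher than the face, at the board's end nearest the robot. Paper with leaf outline: 110 by 80 mm, x 25 to 135 mm, centred on y = 0.
- wood_press_grip (a point): Middle of the handle of a press not to be used: plywood, 150 by 120 by 16 mm, blue edge, same kind of handle (this point is 43 mm above its underside). It lies on the bench on the other side of the board from the steel press; the two may be either way round.

How it is judged:
On the way, in this order (a step that is already met when the one before it is completed fails the run):
1. the red edge rests on the board close along the batten, the plate tilted by at least 10 degrees with its far side raised (x of steel_press_edge in the frame of batten_foot between -0.006 and 0.022 m and y of steel_press_edge in the frame of batten_foot between -0.017 and 0.017 m and z of steel_press_edge in the frame of batten_foot between -0.004 and 0.006 m and angle between the y axis of steel_press_grip and the y axis of batten_foot, either way round below 0.18 rad and angle between steel_press_grip's own z axis and vertical between 0.17 and 0.9 rad and contact force between steel_press and board above 0.3 N and z of steel_press_grip in the frame of batten_foot above 0.042 m), for 0.2 s.
2. the plate comes down flat on the board while the handle is still held (x of steel_press_edge in the frame of batten_foot between -0.006 and 0.022 m and y of steel_press_edge in the frame of batten_foot between -0.017 and 0.017 m and angle between the y axis of steel_press_grip and the y axis of batten_foot, either way round below 0.18 rad and angle between steel_press_grip's own z axis and vertical below 0.06 rad and z of steel_press_grip in the frame of batten_foot between 0.029 and 0.041 m and contact force between the fingers and steel_press above 1 N), for 0.1 s.
At the end, for the whole second after the job is handed in: The steel press plate lies flat and at rest on the board (within 3.5 degrees), its red edge within 22 mm of the batten, along it within 10 degrees and centred on it within 17 mm, released (x of steel_press_edge in the frame of batten_foot between -0.006 and 0.022 m and y of steel_press_edge in the frame of batten_foot between -0.017 and 0.017 m and angle between the y axis of steel_press_grip and the y axis of batten_foot, either way round below 0.18 rad and angle between steel_press_grip's own z axis and vertical below 0.06 rad and z of steel_press_grip in the frame of batten_foot between 0.029 and 0.041 m and linear speed of steel_press below 0.02 m/s and contact force between the fingers and steel_press below 0.1 N); the robot touches nothing.
It fails at once if the plywood press is shifted by more than 20 mm (distance of wood_press_grip from where it was at the start of the episode above 0.02 m).
It also fails if it takes over 45 s, if anything falls off the work surface, if the arm or the gripper's body presses on something with over 40 N, if the wrist force passes 120 N, or if a joint passes its speed limit or range.

## Working session

There is one attempt and no reset: what is moved stays moved. The work goes in short steps, Python scripts to look and compute and a tool call to move; the robot and the scene stay as the last step left them, time stands still between calls to the robot, and variables do not carry over. Pictures are saved under pics/ and viewed, and the job is handed in when it is done.

Besides the shell and the picture viewer there is one more tool, called after ">>>" in YAML: its name, and indented under it one key for each argument. send_rows: Moves the arm, as the interface text tells. Its arguments: {"type":"object","properties":{"motion":{"type":"array","items":{"type":"array"}},"gripper":{"type":"number"},"newtons":{"type":"number"}},"required":["motion"]}

```bash
ls; mkdir -p pics; cat > h.py <<'E'
import numpy as np,cv2
from bench import ctrl,capture,order,spotter
def rayset(c,uv,st=None):
    K=np.array(c["intrinsics"]);k1=c["k1"]
    d=cv2.undistortPoints(np.array([[uv]],float),K,np.array([k1,0,0,0,0.]))[0,0]
    v=np.array([d[0],d[1],1])
    if "rvec" in c:
        R=cv2.Rodrigues(np.array(c["rvec"],float))[0];t=np.array(c["tvec"],float).ravel()
        return -R.T@t,R.T@v
    T=np.array(c["tool_from_camera"]);R=np.array(st["eef_rot"])
    return np.array(st["position"])+R@T[:3,3],R@T[:3,:3]@v
def onz(c,uv,z,st=None):
    o,v=rayset(c,uv,st);return o+v*(z-o[2])/v[2]
def proj(c,P,st=None):
    P=np.array(P,float).reshape(-1,3);K=np.array(c["intrinsics"])
    if "rvec" in c: r=np.array(c["rvec"],float);t=np.array(c["tvec"],float)
    else:
        W=np.eye(4);W[:3,:3]=st["eef_rot"];W[:3,3]=st["position"];M=np.linalg.inv(W@np.array(c["tool_from_camera"]))
        r=cv2.Rodrigues(M[:3,:3])[0];t=M[:3,3]
    return cv2.projectPoints(P,r,t,K,np.array([c["k1"],0,0,0,0.]))[0][:,0]
def tri(L):
    A=np.zeros((3,3));b=np.zeros(3)
    for o,v in L:
        v=v/np.linalg.norm(v);Q=np.eye(3)-np.outer(v,v);A+=Q;b+=Q@o
    p=np.linalg.solve(A,b)
    return p,[np.linalg.norm((np.eye(3)-np.outer(v,v)/(v@v))@(p-o)) for o,v in L]
E
python3 - <<'E'
from h import *
np.set_printoptions(precision=4,suppress=True)
s=ctrl.read_state();print(s["position"],s["eef_rot"],s["force"],s["clock"],ctrl.grip_depth)
hs={"steel_press_grip":.035,"steel_press_edge":0,"batten_foot":.018,"wood_press_grip":.043}
C={}
for n in ["scene","side"]:
    c=capture(n);C[n]=c;cv2.imwrite(f"pics/{n}0.png",c["img"])
    for t,z in hs.items():
        for d in spotter.spot_point(c,t)[:2]: print(n,t,round(d["p"],2),np.array(d["position"]),onz(c,d["position"],z))
E
```

```text
pics
[ 0.1215 -0.5362  0.2049] [[ 0.9753  0.221  -0.0002]
 [ 0.221  -0.9753  0.0011]
 [ 0.0001 -0.0012 -1.    ]] [-1.1873 -0.2287 -0.1521] 0.0 0.0188
scene steel_press_grip 0.86 [207.1 196.6] [ 0.4833 -0.2654  0.035 ]
scene steel_press_edge 0.62 [231.  185.2] [ 0.4041 -0.2509  0.    ]
scene batten_foot 0.65 [329.  216.8] [0.4411 0.0059 0.018 ]
scene wood_press_grip 0.79 [460.  247.7] [0.4577 0.2812 0.043 ]
side steel_press_grip 0.87 [319.5 145.3] [ 0.4774 -0.2564  0.035 ]
side steel_press_edge 0.78 [347.  155.9] [ 0.4069 -0.263   0.    ]
side batten_foot 0.61 [327.9 225.8] [0.4454 0.0109 0.018 ]
side wood_press_grip 0.94 [317.6 354.4] [0.4484 0.2883 0.043 ]
```

View pics/scene0.png

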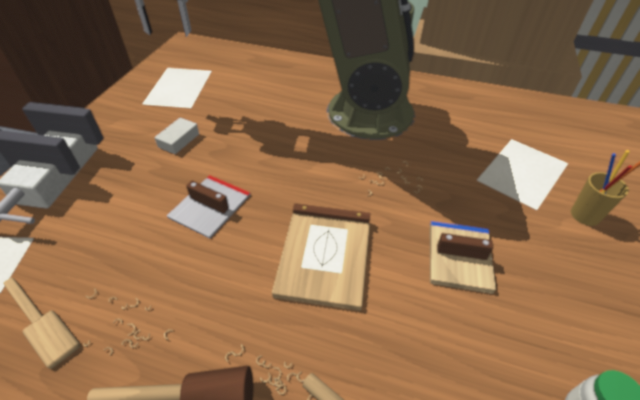

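View pics/side0.png

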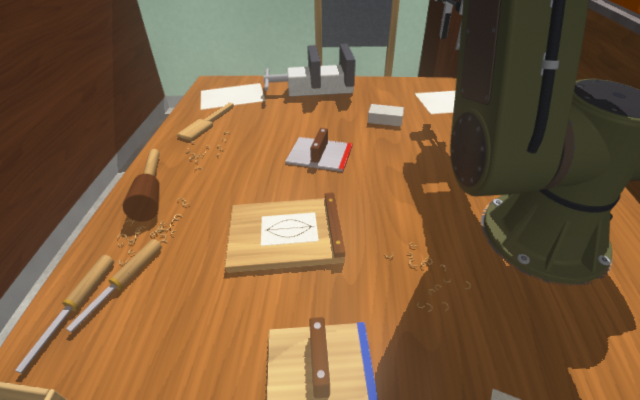

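The steel press (red edge, at about 208,205 in scene) lies on the robot's right. The board's batten is at (330,213), and the plywood press (blue edge) is at (462,258). I'll crop in to get the yaws.

```bash
python3 - <<'E'
import cv2,numpy as np
a=cv2.imread("pics/scene0.png");b=cv2.imread("pics/side0.png")
o=[cv2.resize(a[170:245,160:260],(400,300),interpolation=3),cv2.resize(a[195:270,280:380],(400,300),interpolation=3),
cv2.resize(b[115:190,270:370],(400,300),interpolation=3),cv2.resize(b[180:285,220:360],(400,300),interpolation=3)]
cv2.imwrite("pics/crop0.png",np.vstack([np.hstack(o[:2]),np.hstack(o[2:])]))
E
```

```text
(no output)
```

View pics/crop0.png

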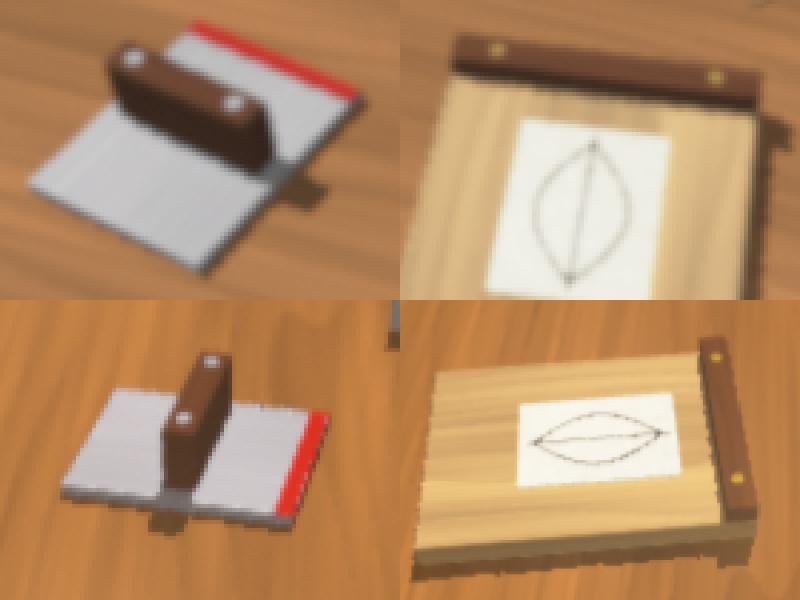

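```bash
python3 - <<'E'
from h import *
np.set_printoptions(precision=4,suppress=True)
sc=capture("scene");sd=capture("side")
def yaw(v): return np.degrees(np.arctan2(v[1],v[0]))
for c,P in [(sc,[(208,176.2),(250.5,194.5),(210.8,237.5),(167.5,215.8)]),(sd,[(350.7,143),(342.5,171.2),(286.2,162.5),(298.7,137.5)])]:
    Q=np.array([onz(c,p,.008) for p in P]);print(Q[:,:2].tolist(),Q.mean(0));print("yaw y-axis",[yaw(Q[1]-Q[0]),yaw(Q[2]-Q[3])],"x",yaw(Q[3]-Q[0]),yaw(Q[2]-Q[1]),[np.linalg.norm(Q[i]-Q[(i+1)%4]) for i in range(4)])
for c,P,z in [(sc,[(293.75,203.75),(369.2,212.5)],.032),(sd,[(325,193.3),(332.7,257)],.032),(sc,[(310.5,225),(347.5,229.2)],.018),(sd,[(315.2,213.2),(318,240.2)],.018),(sd,[(262,216.7),(262,245.4)],.018)]:
    Q=np.array([onz(c,p,z) for p in P]);print(Q.mean(0),yaw(Q[1]-Q[0]),np.linalg.norm(Q[1]-Q[0]))
s=ctrl.read_state();R=np.array(s["eef_rot"]);print(R.T@(np.array([.44,-.255,.27])-s["position"])/.15)
E
```

```text
[[0.4004754725211448, -0.3127090709049807], [0.4245568258758864, -0.18976295723654313], [0.5662814675283513, -0.21796006743823132], [0.5417549086646614, -0.33726432569356435]] [ 0.4833 -0.2644  0.008 ]
yaw y-axis [np.float64(78.91782328399462), np.float64(78.38299095801675)] x -9.859869934824339 -11.252460171321301 [np.float64(0.12528231497529208), np.float64(0.14450242584553982), np.float64(0.12179925339487613), np.float64(0.14339748817452222)]
[[0.3972392459240716, -0.3127651570729787], [0.4180157095741253, -0.18546999514258788], [0.5591265592605257, -0.2167343066269215], [0.5398283520546989, -0.3360420721900349]] [ 0.4786 -0.2628  0.008 ]
yaw y-axis [np.float64(80.7302128428354), np.float64(80.81190259780796)] x -9.271451494952705 -12.492564988238803 [np.float64(0.12897953206879928), np.float64(0.14453279583474232), np.float64(0.12085844498843203), np.float64(0.1444765308432409)]
[0.4272 0.0063 0.032 ] 99.35079446387562 0.16646357057969327
[0.4441 0.0149 0.032 ] 97.12532933699788 0.17649524545706866
[0.4689 0.0141 0.018 ] 99.85043344852414 0.07990894533861484
[0.468  0.0129 0.018 ] 97.88496770059878 0.07578957716407252
[0.5752 0.0295 0.018 ] 100.06566769528989 0.07930784902208496
[ 2.4852 -1.3603 -0.4304]
```

>>> send_rows:
  motion:
    - [[0.28,-0.15,-0.05],[0,0,0]]
    - [[0.28,-0.15,-0.05],[0,0,0]]
    - [[0.28,-0.15,-0.05],[0,0,0]]
    - [[0.28,-0.15,-0.05],[0,0,0]]
    - [[0.28,-0.15,-0.05],[0,0,0]]
    - [[0.28,-0.15,-0.05],[0,0,0]]
    - [[0.28,-0.15,-0.05],[0,0,0]]
    - [[0.28,-0.15,-0.05],[0,0,0]]
  gripper: 1

```text
clock: 1.4
position: [0.4106, -0.2851, 0.266]
eef_rot: [[0.975, 0.221, 0.0], [0.221, -0.975, -0.0], [0.0, 0.0, -1.0]]
force: [0.4, -1.0, -1.1]
finger_gap: 1.0
```

>>> send_rows:
  motion:
    - [[0,0,0],[0,0,-0.045]]
    - [[0,0,0],[0,0,-0.045]]
    - [[0,0,0],[0,0,-0.045]]
    - [[0,0,0],[0,0,-0.045]]
    - [[0,0,0],[0,0,-0.045]]
    - [[0,0,0],[0,0,-0.045]]
    - [[0,0,0],[0,0,-0.045]]
    - [[0,0,0],[0,0,-0.045]]

```text
clock: 2.2
position: [0.4095, -0.2866, 0.2655]
eef_rot: [[0.21, 0.978, 0.0], [0.978, -0.21, -0.0], [-0.0, 0.0, -1.0]]
force: [0.8, 0.2, -0.5]
finger_gap: 1.001
```

```bash
python3 - <<'E'
from h import *
np.set_printoptions(precision=4,suppress=True)
s=ctrl.read_state();print(s["position"],np.array(s["eef_rot"]),s["clock"],s["qpos"])
c=capture("wrist");cv2.imwrite("pics/w1.png",c["img"])
for t,z in {"steel_press_grip":.035,"steel_press_edge":0,"batten_foot":.018}.items():
    for d in spotter.spot_point(c,t)[:2]: print(t,d["p"],d["position"],onz(c,d["position"],z,s))
E
```

```text
[ 0.4095 -0.2866  0.2655] [[ 0.2096  0.9778  0.0001]
 [ 0.9778 -0.2096 -0.0001]
 [-0.      0.0002 -1.    ]] 2.2 [-0.684   0.1453  1.5697  0.      1.4265 -0.4728]
steel_press_grip 0.55 [366.7, 139.9] [ 0.4809 -0.2677  0.035 ]
steel_press_grip 0.16 [299.8, 138.5] [ 0.4028 -0.2492  0.035 ]
steel_press_edge 0.73 [302.2, 136.5] [ 0.4043 -0.2511  0.    ]
```

View pics/w1.png

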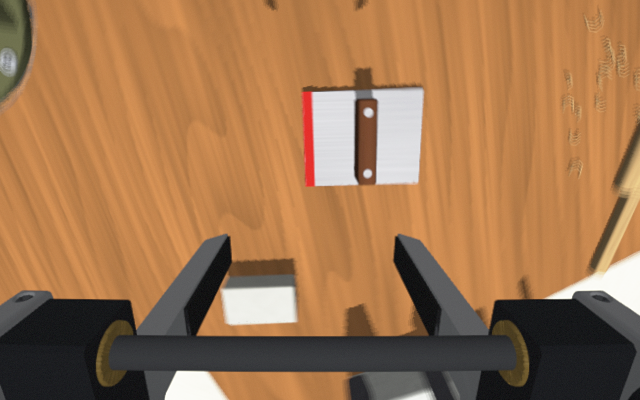

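The wrist view shows the plate (303–422, 87–186), the red edge on the left and the handle screws at (368,113) and (367,173).

```bash
python3 - <<'E'
from h import *
np.set_printoptions(precision=4,suppress=True)
s=ctrl.read_state();c=capture("wrist")
def yaw(v): return np.degrees(np.arctan2(v[1],v[0]))
a,b=[onz(c,p,.052,s) for p in [(368,113),(367,173)]];print(a,b,(a+b)/2,yaw(a-b))
Q=np.array([onz(c,p,.008,s) for p in [(303,89),(422,87),(418,184),(305,186)]]);print(Q,Q.mean(0));print([yaw(Q[0]-Q[3]),yaw(Q[1]-Q[2]),yaw(Q[1]-Q[0])+90,yaw(Q[2]-Q[3])+90])
print(np.linalg.norm(Q[0]-Q[1]),np.linalg.norm(Q[0]-Q[3]))
R=np.array(s["eef_rot"]);print(R.T@(np.array([.481,-.2655,.09])-s["position"])/.15)
E
```

```text
[ 0.4856 -0.2364  0.052 ] [ 0.4723 -0.3042  0.052 ] [ 0.479  -0.2703  0.052 ] 78.89548685985257
[[ 0.4193 -0.1941  0.008 ]
 [ 0.5626 -0.2237  0.008 ]
 [ 0.541  -0.3449  0.008 ]
 [ 0.3938 -0.3145  0.008 ]] [ 0.4792 -0.2693  0.008 ]
[np.float64(78.07354169278064), np.float64(79.89901840953729), np.float64(78.34992287059204), np.float64(78.32736201755712)]
0.14629423019899523 0.12304283770917118
[0.2419 0.4345 1.1699]
```

>>> send_rows:
  motion:
    - [[0.073,0.142,0.1],[0,0,-0.005]]
    - [[0.073,0.142,0.1],[0,0,0]]
    - [[0.073,0.142,0.1],[0,0,0]]
    - [[0,0,0.25],[0,0,0]]
    - [[0,0,0.25],[0,0,0]]
    - [[0,0,0.2],[0,0,0]]
    - [[0,0,0.1],[0,0,0]]
    - [[0,0,0],[0,0,0]]

```text
clock: 3.25
position: [0.4778, -0.267, 0.0984]
eef_rot: [[0.203, 0.979, -0.003], [0.979, -0.203, 0.002], [0.001, -0.004, -1.0]]
force: [-1.0, -0.1, 0.5]
finger_gap: 0.996
```

```bash
python3 - <<'E'
from h import *
np.set_printoptions(precision=4,suppress=True)
s=ctrl.read_state();print(s["position"],s["clock"])
c=capture("wrist");cv2.imwrite("pics/w2.png",c["img"])
c=capture("side");cv2.imwrite("pics/s2.png",cv2.resize(c["img"][60:240,200:440],(640,480)))
E
```

```text
[ 0.4778 -0.267   0.0984] 3.25
```

View pics/w2.png

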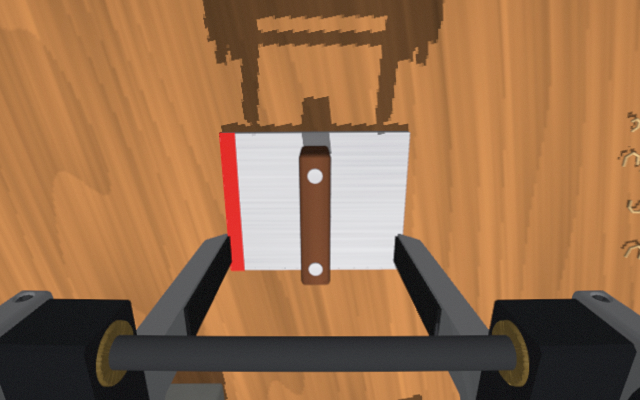

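View pics/s2.png

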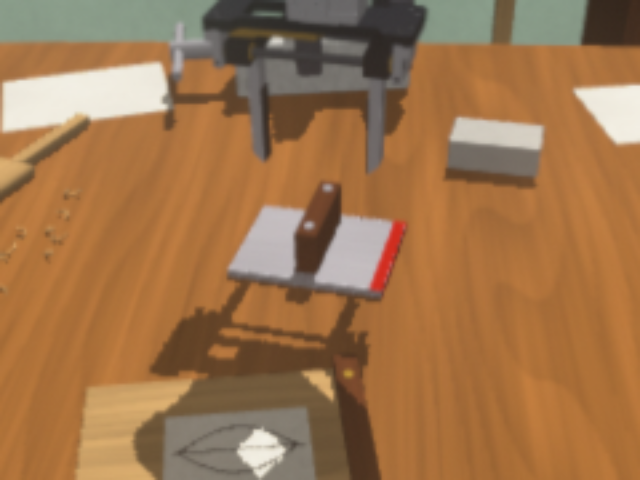

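```bash
python3 - <<'E'
from h import *
np.set_printoptions(precision=4,suppress=True)
s=ctrl.read_state();c=capture("wrist");R=np.array(s["eef_rot"])
a,b=[onz(c,p,.052,s) for p in [(315,176),(315.5,269)]];m=(a+b)/2;print(a,b,m,np.degrees(np.arctan2(*(a-b)[1::-1])),np.linalg.norm(a-b))
print(R.T@(m-s["position"]))
Q=np.array([onz(c,p,.008,s) for p in [(221,132),(408,132),(404,270),(233,271)]]);print(Q.mean(0),np.linalg.norm(Q[0]-Q[1]),np.linalg.norm(Q[0]-Q[3]))
print(np.degrees(np.arctan2(*(Q[1]-Q[0])[1::-1])),np.degrees(np.arctan2(*R[1::-1,1])))
E
```

```text
[ 0.4876 -0.2379  0.052 ] [ 0.4736 -0.308   0.052 ] [ 0.4806 -0.273   0.052 ] 78.75916480417341 0.07141218745410319
[-0.0048  0.0026  0.0491]
[ 0.4822 -0.2732  0.008 ] 0.1484038413277388 0.12307342788227905
-11.681152303671542 -11.62859298046298
```

>>> send_rows:
  motion:
    - [[-0.03,0.02,0.14],[0,0,0]]
    - [[0,0,0.14],[0,0,0]]
    - [[0,0,0.12],[0,0,0]]
    - [[0,0,0.08],[0,0,0]]
    - [[0,0,0.05],[0,0,0]]
    - [[0,0,0],[0,0,0]]
    - [[0,0,0],[0,0,0]]

```text
clock: 4.1
position: [0.4812, -0.2728, 0.0218]
eef_rot: [[0.2, 0.98, 0.001], [0.98, -0.2, -0.001], [-0.0, 0.001, -1.0]]
force: [0.8, 0.3, 0.1]
finger_gap: 1.0
```

>>> send_rows:
  motion:
    - [[0,0,0],[0,0,0]]
    - [[0,0,0],[0,0,0]]
    - [[0,0,0],[0,0,0]]
    - [[0,0,0],[0,0,0]]
    - [[0,0,0],[0,0,0]]
    - [[0,0,0],[0,0,0]]
    - [[0,0,0],[0,0,0]]
    - [[0,0,0],[0,0,0]]
  gripper: -1
  newtons: 50

```text
clock: 4.9
position: [0.4808, -0.2726, 0.0209]
eef_rot: [[0.2, 0.98, -0.0], [0.98, -0.2, 0.0], [0.0, -0.0, -1.0]]
force: [-0.9, -0.6, 0.1]
finger_gap: 0.356
```

>>> send_rows:
  motion:
    - [[0,0,0.02],[0,0,0]]
    - [[0,0,0],[0,0,0]]
    - [[0,0,0],[0,0,0]]
    - [[0,0,0],[0,0,0]]
    - [[0,0,0],[0,0,0]]
    - [[0,0,0],[0,0,0]]

```text
clock: 5.5
position: [0.4806, -0.2724, 0.0177]
eef_rot: [[0.2, 0.98, -0.0], [0.98, -0.2, 0.0], [0.0, -0.0, -1.0]]
force: [0.0, 0.6, -6.9]
finger_gap: 0.233
```

>>> send_rows:
  motion:
    - [[0,0,-0.1],[0,0,0]]
    - [[0,0,-0.15],[0,0,0]]
    - [[0,0,-0.15],[0,0,0]]
    - [[0,0,-0.1],[0,0,0]]
    - [[0,0,-0.05],[0,0,0]]
    - [[0,0,0],[0,0,0]]
    - [[0,0,0],[0,0,0]]

```text
clock: 6.2
position: [0.4805, -0.2724, 0.1]
eef_rot: [[0.2, 0.98, -0.001], [0.98, -0.2, 0.0], [0.0, -0.001, -1.0]]
force: [-0.2, -0.3, -6.7]
finger_gap: 0.232
```

```bash
python3 - <<'E'
from h import *
np.set_printoptions(precision=4,suppress=True)
s=ctrl.read_state();print(s["position"],s["clock"],s["qpos"],s["force"],s["torque"])
c=capture("wrist");cv2.imwrite("pics/w3.png",c["img"])
c=capture("side");cv2.imwrite("pics/s3.png",cv2.resize(c["img"][60:240,200:440],(640,480)))
E
```

```text
[ 0.4805 -0.2724  0.1   ] 6.2 [-0.582   0.4141  1.626  -0.      1.1022 -0.3807] [-0.2477 -0.2616 -6.71  ] [-0.0461 -0.0433 -0.0231]
```

View pics/w3.png

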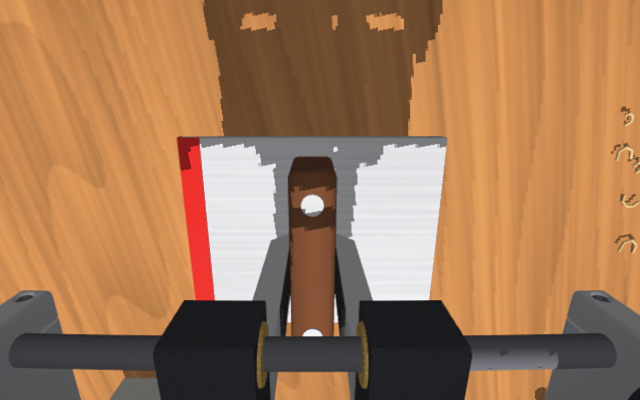

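View pics/s3.png

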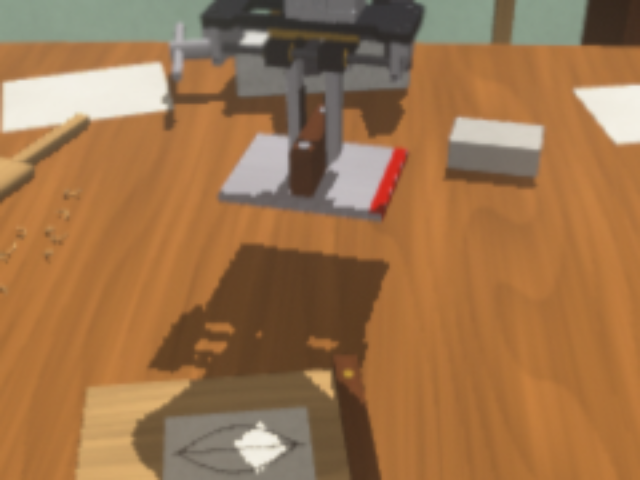

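>>> send_rows:
  motion:
    - [[0.18,-0.06,-0.16],[0,0,0]]
    - [[0.18,-0.06,-0.16],[0,0,0]]
    - [[0.18,-0.06,-0.16],[0,0,0]]
    - [[0.18,-0.06,-0.16],[0,0,0]]
    - [[0.18,-0.06,-0.16],[0,0,0]]
    - [[0.18,-0.06,-0.16],[0,0,0]]
    - [[0,0,0],[0,0,-0.04]]
    - [[0,0,0],[0,0,-0.04]]

```text
clock: 7.1
position: [0.4603, -0.1023, 0.2447]
eef_rot: [[-0.056, 0.998, 0.001], [0.998, 0.056, -0.0], [-0.0, 0.0, -1.0]]
force: [-0.0, -0.7, -7.4]
finger_gap: 0.232
```

>>> send_rows:
  motion:
    - [[0,0,0],[0,0,-0.03]]
    - [[0,0,0],[0,0,0]]
    - [[0,0,0],[0,0,0]]

```text
clock: 7.4
position: [0.4601, -0.103, 0.244]
eef_rot: [[-0.141, 0.99, -0.001], [0.99, 0.141, 0.0], [0.0, -0.001, -1.0]]
force: [-0.1, -0.7, -5.8]
finger_gap: 0.228
```

```bash
python3 - <<'E'
from h import *
np.set_printoptions(precision=4,suppress=True)
s=ctrl.read_state();print(s["position"],s["eef_rot"],s["clock"],s["qpos"],s["force"])
c=capture("wrist");cv2.imwrite("pics/w4.png",c["img"])
for d in spotter.spot_point(c,"batten_foot")[:2]: print(d["p"],d["position"],onz(c,d["position"],.018,s))
E
```

```text
[ 0.4601 -0.103   0.244 ] [[-0.1408  0.99   -0.0008]
 [ 0.99    0.1408  0.0003]
 [ 0.0004 -0.0008 -1.    ]] 7.4 [-0.298   0.0941  1.6765  0.      1.3719 -0.4393] [-0.0739 -0.6761 -5.7792]
0.87 [311.0, 65.2] [0.4424 0.0129 0.018 ]
```

View pics/w4.png

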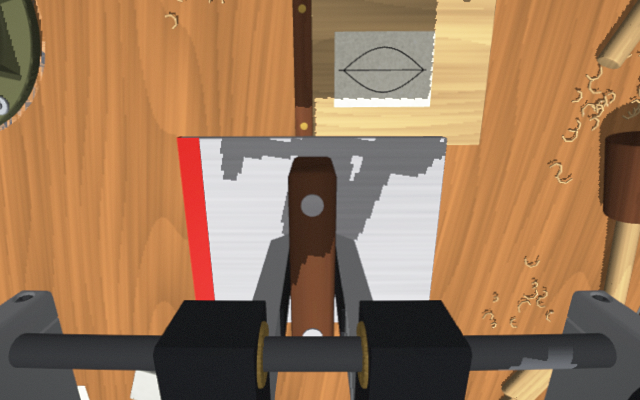

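The wrist view shows the batten foot line from (313,0) to (315,136), the paper corners at (335,31), (436,31), (431,107) and (334,106), and the held plate's far edge at (180–446,138).

```bash
python3 - <<'E'
from h import *
np.set_printoptions(precision=4,suppress=True)
s=ctrl.read_state();c=capture("wrist");R=np.array(s["eef_rot"]);p=np.array(s["position"])
yaw=lambda v:np.degrees(np.arctan2(v[1],v[0]))
P=np.array([onz(c,q,.018,s) for q in [(335,31),(436,31),(431,107),(334,106)]]);print(P,P.mean(0),[np.linalg.norm(P[i]-P[(i+1)%4]) for i in range(4)])
print("x yaw",yaw(P[1]-P[0]),yaw(P[2]-P[3]),"y-90",yaw(P[0]-P[3])-90,yaw(P[1]-P[2])-90)
F=np.array([onz(c,q,.018,s) for q in [(313,0),(315,134)]]);print("foot",F,yaw(F[0]-F[1])-90)
S=np.array([onz(c,q,.032,s) for q in [(302,8),(304,126)]]);print("screws",S,S.mean(0),yaw(S[0]-S[1])-90,np.linalg.norm(S[0]-S[1]))
L=np.array([onz(c,q,.018,s) for q in [(341,70),(426,70)]]);print("leaf",L,yaw(L[1]-L[0]))
# plate in tool
zt=p[2]-.0177+.008
E=np.array([onz(c,q,zt,s) for q in [(178,137.5),(446,137.5)]]);print("plate far edge in tool",(E-p)@R,np.linalg.norm(E[0]-E[1]))
sd=capture("side");cv2.imwrite("pics/s4.png",sd["img"]);sc=capture("scene");cv2.imwrite("pics/sc4.png",sc["img"])
for cc in (sd,sc):
  for d in spotter.spot_point(cc,"batten_foot")[:1]: print(d["p"],d["position"],onz(cc,d["position"],.018))
  print(proj(cc,[[.4424,.012,.018]]))
E
```

```text
[[ 0.4635  0.0515  0.018 ]
 [ 0.5732  0.0677  0.018 ]
 [ 0.5865 -0.0123  0.018 ]
 [ 0.475  -0.0274  0.018 ]] [0.5246 0.0199 0.018 ] [np.float64(0.11086272674067789), np.float64(0.08109140527233023), np.float64(0.11255830583943782), np.float64(0.07964590125235045)]
x yaw 8.427751775143758 7.6983519090008885 y-90 8.258109431071901 9.452768974017275
foot [[ 0.4354  0.0784  0.018 ]
 [ 0.4578 -0.0621  0.018 ]] 9.063363525884228
screws [[ 0.4256  0.066   0.032 ]
 [ 0.4439 -0.0536  0.032 ]] [0.4348 0.0062 0.032 ] 8.69888845279985 0.12092619856692023
leaf [[0.4766 0.0125 0.018 ]
 [0.5715 0.0265 0.018 ]] 8.3431400720837
plate far edge in tool [[ 0.0619 -0.0742  0.0098]
 [ 0.0618  0.0744  0.0097]] 0.14864379410576922
0.85 [327.0, 226.4] [0.4471 0.0127 0.018 ]
[[329.3839 226.2225]]
0.61 [329.8, 219.1] [0.4469 0.0095 0.018 ]
[[331.4834 217.8856]]
```

View pics/s4.png

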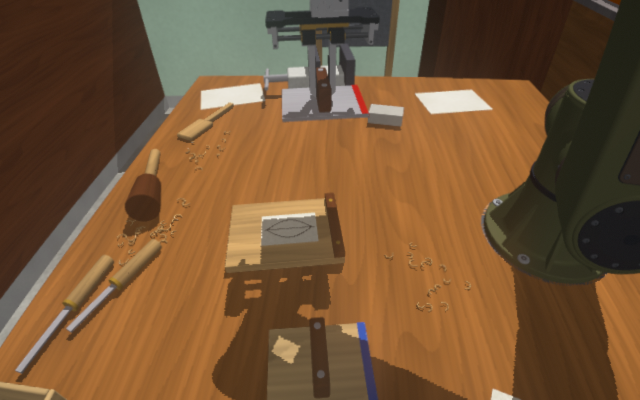

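>>> send_rows:
  motion:
    - [[0,0,0],[0,0,-0.003]]
    - [[0,0,0],[-0.037,0,0]]
    - [[0,0,0],[-0.037,0,0]]
    - [[0,0,0],[-0.037,0,0]]
    - [[0,0,0],[0,0,0]]
    - [[0,0,0],[0,0,0]]

```text
clock: 8.35
position: [0.46, -0.1033, 0.2448]
eef_rot: [[-0.153, 0.93, 0.336], [0.988, 0.144, 0.052], [-0.0, 0.339, -0.941]]
force: [0.3, 0.2, -6.6]
finger_gap: 0.23
```

```bash
cat > t.py <<'E'
from h import *
import sys
np.set_printoptions(precision=4,suppress=True)
a=np.radians(8.6);B=np.array([[np.cos(a),-np.sin(a),0],[np.sin(a),np.cos(a),0],[0,0,1]]);f=np.array([.4455,.009,.018])
e=np.array([.002,-.075,.0177])
s=ctrl.read_state();R=np.array(s["eef_rot"]);p=np.array(s["position"])
ed=B.T@(p+R@e-f);print("clock",s["clock"],"edge in batten (mm)",ed*1e3,"F",s["force"],"T",s["torque"])
Y=R@[1,0,0];print("tilt",np.degrees(np.arccos(-R[2,2])),"yaw err",np.degrees(np.arctan2(Y[1],Y[0]))-90-8.6, "tooly z",R[2,1])
if len(sys.argv)>1:
    tg=np.array(eval(sys.argv[1]))/1e3
    print("shift units",R.T@B@(tg-ed)/.15)
E
python3 t.py "[9,0,30]"; python3 -c "
from h import *
c=capture('side');cv2.imwrite('pics/s5.png',c['img'])"
```

```text
clock 8.35 edge in batten (mm) [ -67.0225 -111.4117  184.7209] F [ 0.2959  0.2297 -6.6446] T [-0.2179  0.5068  0.0223]
tilt 19.844709086909344 yaw err 0.18300451981175492 tooly z 0.3394718302881572
shift units [0.7415 0.1289 1.1428]
```

View pics/s5.png

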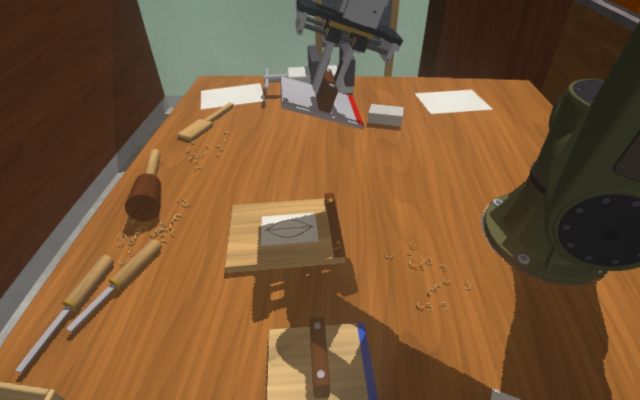

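Tilted the right way: far side up, red edge low and towards the robot. Moving over the board.

>>> send_rows:
  motion:
    - [[0.124,0.02,0.15],[0,0,0]]
    - [[0.124,0.02,0.15],[0,0,0]]
    - [[0.124,0.02,0.2],[0,0,0]]
    - [[0.124,0.02,0.2],[0,0,0]]
    - [[0.124,0.02,0.2],[0,0,0]]
    - [[0.12,0.02,0.2],[0,0,0]]
    - [[0,0,0],[0,0,0]]
    - [[0,0,0],[0,0,0]]

```text
clock: 9.2
position: [0.516, 0.0185, 0.095]
eef_rot: [[-0.155, 0.929, 0.335], [0.988, 0.146, 0.053], [0.0, 0.339, -0.941]]
force: [0.3, 0.3, -6.3]
finger_gap: 0.23
```

```bash
python3 t.py "[9,0,3]"; python3 - <<'E'
from h import *
np.set_printoptions(precision=4,suppress=True)
o=[]
for n in ["scene","side"]:
    c=capture(n);cv2.imwrite(f"pics/{n}6raw.png",c["img"])
    x,y=(230,150) if n=="scene" else (220,130)
    o.append(cv2.resize(c["img"][y:y+150,x:x+160],(400,375),interpolation=3))
    for t in ["steel_press_edge","batten_foot","steel_press_grip"]:
        for d in spotter.spot_point(c,t)[:1]: print(n,t,d["p"],d["position"])
    from t import f,B,p,R,e
    print("pred edge, ends, foot",proj(c,[p+R@e,p+R@(e+[.06,0,0]),p+R@(e-[.06,0,0]),f,f+B@[0,.085,0],f-B@[0,.085,0]]).tolist())
c=capture("wrist");cv2.imwrite("pics/w6.png",c["img"])
cv2.imwrite("pics/c6.png",np.hstack(o))
E
```

```text
clock 9.2 edge in batten (mm) [ 6.5982  0.5216 34.8983] F [ 0.2614  0.3064 -6.2553] T [-0.109   0.4568 -0.0484]
tilt 19.830940093182633 yaw err 0.3170358687591719 tooly z 0.33924593133009473
shift units [-0.0036 -0.0571  0.2055]
scene steel_press_grip 0.95 [327.0, 213.7]
clock 9.4 edge in batten (mm) [ 6.8082 -0.5244 36.2346] F [-0.6157 -0.4703 -7.1838] T [-0.0847  0.4866 -0.0294]
tilt 20.058047427631635 yaw err 0.17233724438147568 tooly z 0.34297163296276295
pred edge, ends, foot [[329.63055265767184, 209.89278209663053], [358.02185090645014, 213.42691547626572], [301.6323931074489, 206.40865371912238], [329.7664241669514, 218.5878629813745], [368.6879140767277, 223.59593731866983], [291.59802894516986, 213.68047124585613]]
side steel_press_edge 0.8 [323.0, 213.6]
side batten_foot 0.74 [327.3, 224.3]
side steel_press_grip 0.8 [290.2, 192.5]
pred edge, ends, foot [[324.3512810510307, 211.9645269092093], [327.8324993257098, 234.49841265173103], [321.2860314378034, 192.1295974029286], [327.891267820302, 225.1078979823956], [332.97099096654506, 257.96866503882046], [323.61751997953036, 197.4830080144842]]
```

View pics/c6.png

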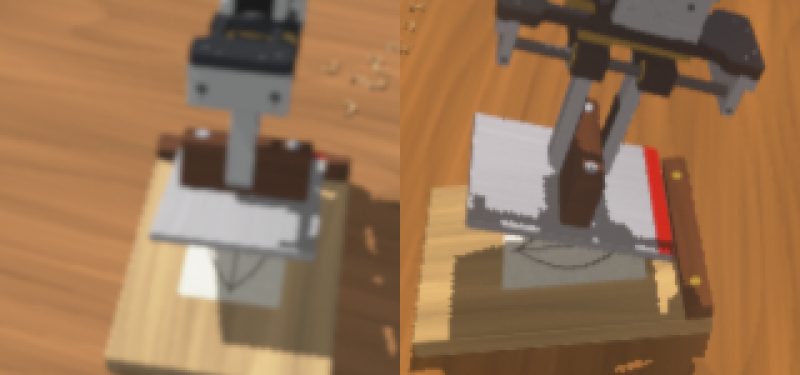

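View pics/w6.png

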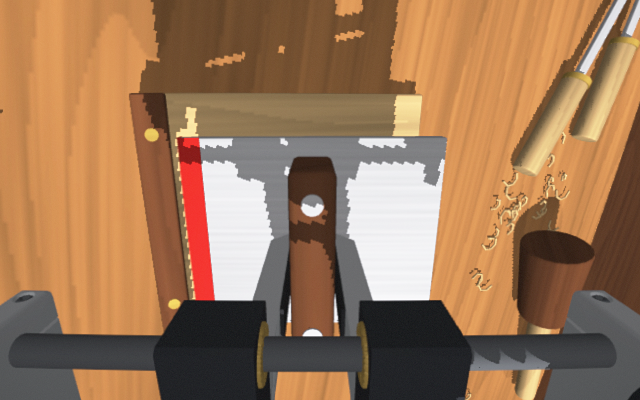

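```bash
python3 - <<'E'
from t import *
c=capture("wrist")
for q,z in [((167,95),.018),((192,325),.018),((131,94),.032),((164,95),.032),((152,134),.032),((174.5,304),.032),((420,96),.018)]:
    print(q,z,B.T@(onz(c,q,z,s)-f)*1e3)
E
```

```text
clock 9.65 edge in batten (mm) [ 6.3785 -0.2339 35.6412] F [-0.7368 -0.997  -7.235 ] T [-0.169   0.5498 -0.035 ]
tilt 20.01375068138351 yaw err 0.17769930877028095 tooly z 0.3422456158523372
(167, 95) 0.018 [-0.7443 82.4705 -0.    ]
(192, 325) 0.018 [ -1.9534 -92.3718  -0.    ]
(131, 94) 0.032 [-20.0968  83.0859  14.    ]
(164, 95) 0.032 [-1.8775 82.4125 14.    ]
(152, 134) 0.032 [-11.3166  59.2322  14.    ]
(174.5, 304) 0.032 [-11.3298 -62.0639  14.    ]
(420, 96) 0.018 [195.2857  82.2527  -0.    ]
```

```bash
python3 t.py "[8,-2,6]"
```

```text
clock 9.7 edge in batten (mm) [ 6.3271 -0.1431 35.536 ] F [-0.0268  0.7198 -6.3295] T [-0.1706  0.5426 -0.038 ]
tilt 20.003199030160438 yaw err 0.1852601489697694 tooly z 0.34207259619174335
shift units [-0.0124 -0.0569  0.1888]
```

>>> send_rows:
  motion:
    - [[-0.012,-0.007,0.06],[0,0,0]]
    - [[0,-0.02,0.06],[0,0,0]]
    - [[0,-0.02,0.05],[0,0,0]]
    - [[0,-0.01,0.02],[0,0,0]]
    - [[0,0,0],[0,0,0]]
    - [[0,0,0],[0,0,0]]

```text
clock: 10.3
position: [0.5177, 0.0164, 0.0659]
eef_rot: [[-0.153, 0.929, 0.338], [0.988, 0.144, 0.052], [0.0, 0.342, -0.94]]
force: [0.2, 0.9, -6.1]
finger_gap: 0.23
```

```bash
python3 t.py "[8,-2,0]"
```

```text
clock 10.3 edge in batten (mm) [ 8.0651 -1.7498  5.6077] F [ 0.1545  0.9356 -6.0907] T [-0.1461  0.5084 -0.0459]
tilt 19.982241960206352 yaw err 0.206062811907751 tooly z 0.34172888174357813
shift units [-0.0017 -0.0132  0.035 ]
```

>>> send_rows:
  motion:
    - [[0,-0.007,0.018],[0,0,0]]
    - [[0,0,0],[0,0,0]]
    - [[0,-0.004,0.012],[0,0,0]]
    - [[0,0,0],[0,0,0]]
    - [[0,0,0],[0,0,0]]

```text
clock: 10.8
position: [0.5176, 0.0164, 0.061]
eef_rot: [[-0.153, 0.929, 0.338], [0.988, 0.144, 0.052], [-0.0, 0.342, -0.94]]
force: [-0.2, -0.2, -7.3]
finger_gap: 0.228
```

```bash
python3 t.py "[8,-2,0]"
```

```text
clock 10.8 edge in batten (mm) [ 7.9628 -1.7496  0.7666] F [-0.2254 -0.2352 -7.2709] T [-0.175   0.4719 -0.0672]
tilt 19.97573475782259 yaw err 0.20928447034433795 tooly z 0.3416221449340774
shift units [-0.0017 -0.0015  0.0049]
```

>>> send_rows:
  motion:
    - [[0,-0.002,0.006],[0,0,0]]
    - [[0,0,0],[0,0,0]]
    - [[0,-0.002,0.006],[0,0,0]]
    - [[0,0,0],[0,0,0]]
    - [[0,0,0],[0,0,0]]

```text
clock: 11.3
position: [0.5179, 0.0163, 0.0597]
eef_rot: [[-0.153, 0.928, 0.338], [0.988, 0.144, 0.052], [-0.0, 0.342, -0.94]]
force: [-3.3, 0.3, 5.2]
finger_gap: 0.229
```

```bash
python3 t.py "[8,-2,0]"
```

```text
clock 11.3 edge in batten (mm) [ 8.2983 -1.8044 -0.6269] F [-3.312   0.2577  5.1565] T [-0.1891  1.3829  0.0269]
tilt 20.018554206454336 yaw err 0.20697705693680213 tooly z 0.342324416085395
shift units [-0.0013 -0.0004 -0.0046]
```

The edge is in contact (~12 N, at the expected height). Checking with the cameras before pivoting.

```bash
python3 - <<'E'
from h import *
o=[]
for n in ["wrist","side"]:
    c=capture(n)
    o.append(cv2.resize(c["img"],(480,300)) if n=="wrist" else cv2.resize(c["img"][140:280,220:360],(300,300),interpolation=3))
cv2.imwrite("pics/c7.png",np.hstack(o))
E
```

```text
(no output)
```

View pics/c7.png

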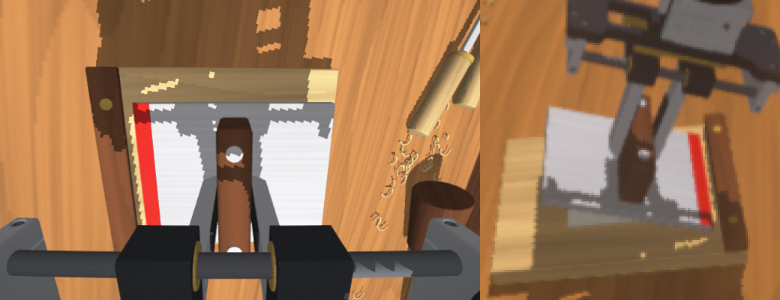

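>>> send_rows:
  motion:
    - [[0,0.0047,0.0219],[0.0139,0,0]]
    - [[0,0.0047,0.0219],[0.0139,0,0]]
    - [[0,0.0047,0.0219],[0.0139,0,0]]
    - [[0,0.0047,0.0219],[0.0139,0,0]]
    - [[0,0,0],[0,0,0]]
    - [[0,0,0],[0,0,0]]

```text
clock: 12.0
position: [0.5246, 0.0173, 0.0479]
eef_rot: [[-0.153, 0.973, 0.173], [0.988, 0.151, 0.027], [-0.0, 0.175, -0.985]]
force: [-2.5, -1.2, 6.7]
finger_gap: 0.231
```

```bash
python3 t.py "[8,-2,0]"
```

```text
clock 12.0 edge in batten (mm) [ 8.7008 -1.8682 -0.6456] F [-2.5061 -1.2048  6.7334] T [-0.1983  1.1262 -0.0362]
tilt 10.091183512849 yaw err 0.21512836527733192 tooly z 0.17521503573136746
shift units [-0.0009 -0.0038 -0.0051]
```

>>> send_rows:
  motion:
    - [[0,0.0047,0.0219],[0.0139,0,0]]
    - [[0,0.0047,0.0219],[0.0139,0,0]]
    - [[0,0.0047,0.0219],[0.0139,0,0]]
    - [[0,0,0],[0,0,0]]

```text
clock: 12.4
position: [0.5282, 0.0179, 0.0383]
eef_rot: [[-0.153, 0.987, 0.043], [0.988, 0.153, 0.007], [-0.0, 0.044, -0.999]]
force: [-1.8, -1.4, 10.6]
finger_gap: 0.232
```

>>> send_rows:
  motion:
    - [[0,0.0024,0.011],[0.007,0,0]]
    - [[0,0.0024,0.011],[0.007,0,0]]
    - [[0,0,0],[0,0,0]]
    - [[0,0,0],[0,0,0]]

```text
clock: 12.8
position: [0.5289, 0.018, 0.0354]
eef_rot: [[-0.153, 0.988, 0.002], [0.988, 0.153, 0.0], [-0.0, 0.002, -1.0]]
force: [-1.2, -1.0, 7.6]
finger_gap: 0.231
```

```bash
python3 t.py "[8,-2,0]"; python3 - <<'E'
from h import *
o=[]
for n in ["wrist","side"]:
    c=capture(n)
    o.append(cv2.resize(c["img"],(480,300)) if n=="wrist" else cv2.resize(c["img"][140:280,220:360],(300,300),interpolation=3))
cv2.imwrite("pics/c8.png",np.hstack(o))
E
```

```text
clock 12.8 edge in batten (mm) [ 8.8672 -1.9055 -0.5094] F [-1.2454 -1.0241  7.6349] T [-0.1357  0.6906  0.0806]
tilt 0.12641809020749908 yaw err 0.21660056586373777 tooly z 0.0021940963234757705
shift units [-0.0006 -0.0058 -0.0034]
```

View pics/c8.png

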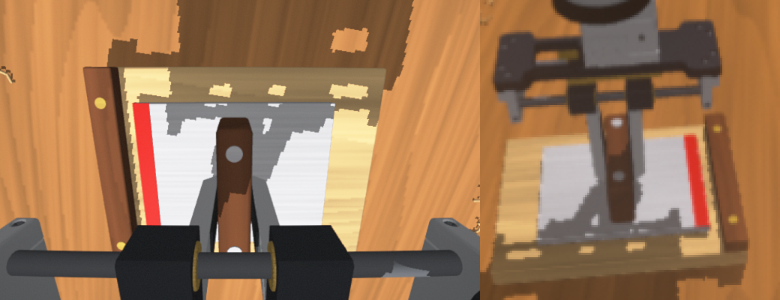

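>>> send_rows:
  motion:
    - [[0,0.001,0.005],[0.003,0,0]]
    - [[0,0,0],[0,0,0]]
    - [[0,0.001,0.004],[0.003,0,0]]
    - [[0,0,0],[0,0,0]]
    - [[0,0,0],[0,0,0]]

```text
clock: 13.4
position: [0.5291, 0.018, 0.0352]
eef_rot: [[-0.153, 0.988, -0.016], [0.988, 0.153, -0.003], [-0.0, -0.016, -1.0]]
force: [-15.6, -1.1, 23.7]
finger_gap: 0.236
```

```bash
python3 t.py "[8,-2,0]"
```

```text
clock 13.4 edge in batten (mm) [ 8.7308 -1.9204  0.6926] F [-15.6212  -1.0969  23.7307] T [-0.1239  1.3634  0.0653]
tilt 0.9293633469864891 yaw err 0.21414318252964826 tooly z -0.01621691329536855
shift units [-0.0005 -0.0048  0.0047]
```

Flat and firmly seated (the height stopped changing). I'll ease off the excess, then release and retreat straight up.

>>> send_rows:
  motion:
    - [[0,-0.001,-0.006],[-0.004,0,0]]
    - [[0,0,0],[0,0,0]]
    - [[0,0,0],[0,0,0]]
    - [[0,0,0],[0,0,0]]

```text
clock: 13.8
position: [0.5292, 0.018, 0.0352]
eef_rot: [[-0.153, 0.988, -0.004], [0.988, 0.153, -0.001], [-0.0, -0.004, -1.0]]
force: [-4.3, -1.2, 11.2]
finger_gap: 0.231
```

```bash
python3 t.py "[8,-2,0]"
```

```text
clock 13.8 edge in batten (mm) [ 9.0256 -1.8723 -0.2759] F [-4.2788 -1.2178 11.151 ] T [-0.0422  0.3454  0.0323]
tilt 0.20614238168867563 yaw err 0.20910026019806516 tooly z -0.0035897416104560403
shift units [-0.0008 -0.0068 -0.0018]
```

>>> send_rows:
  motion:
    - [[0,0,0],[0,0,0]]
    - [[0,0,0],[0,0,0]]
    - [[0,0,0],[0,0,0]]
    - [[0,0,0],[0,0,0]]
    - [[0,0,0],[0,0,0]]
    - [[0,0,0],[0,0,0]]
  gripper: 0.2

```text
clock: 14.4
position: [0.5283, 0.018, 0.0341]
eef_rot: [[-0.153, 0.988, -0.007], [0.988, 0.153, -0.001], [0.0, -0.007, -1.0]]
force: [0.7, 0.2, -0.9]
finger_gap: 0.599
```

>>> send_rows:
  motion:
    - [[0,0,-0.05],[0,0,0]]
    - [[0,0,-0.1],[0,0,0]]
    - [[0,0,-0.2],[0,0,0]]
    - [[0,0,-0.25],[0,0,0]]
    - [[0,0,-0.25],[0,0,0]]
    - [[0,0,-0.2],[0,0,0]]
    - [[0,0,-0.1],[0,0,0]]
    - [[0,0,0],[0,0,0]]

```text
clock: 15.2
position: [0.5303, 0.0182, 0.2092]
eef_rot: [[-0.153, 0.988, -0.003], [0.988, 0.153, -0.001], [-0.001, -0.003, -1.0]]
force: [-0.3, 0.6, 0.5]
finger_gap: 0.6
```

```bash
python3 - <<'E'
from h import *
np.set_printoptions(precision=4,suppress=True)
s=ctrl.read_state();print(s["position"],s["clock"],s["force"],s["finger_gap"])
a=np.radians(8.6);B=np.array([[np.cos(a),-np.sin(a),0],[np.sin(a),np.cos(a),0],[0,0,1]])
o=[]
for n in ["wrist","side","scene"]:
    c=capture(n)
    r={}
    for t,z in {"steel_press_edge":.018,"batten_foot":.018,"steel_press_grip":.053,"wood_press_grip":.043}.items():
        for d in spotter.spot_point(c,t)[:1]: r[t]=onz(c,d["position"],z,s); print(n,t,round(d["p"],2),r[t])
    if "batten_foot" in r:
        for t in r: print("   rel",t,B.T@(r[t]-r["batten_foot"])*1e3)
    o.append(cv2.resize(c["img"],(400,250)) if n=="wrist" else cv2.resize(c["img"][140:280,220:420],(400,280),interpolation=3))
cv2.imwrite("pics/c9a.png",np.vstack([o[0],o[1]]));cv2.imwrite("pics/c9b.png",o[2])
E
```

```text
[0.5303 0.0182 0.2092] 15.2 [-0.2753  0.5521  0.5253] 0.5997770302644758
wrist steel_press_edge 0.61 [0.4541 0.0086 0.018 ]
wrist batten_foot 0.89 [0.4452 0.0067 0.018 ]
wrist steel_press_grip 0.58 [0.4515 0.019  0.053 ]
   rel steel_press_edge [9.0998 0.5907 0.    ]
   rel batten_foot [0. 0. 0.]
   rel steel_press_grip [ 8.0565 11.2719 35.    ]
side steel_press_edge 0.73 [0.4491 0.0136 0.018 ]
side batten_foot 0.7 [0.444  0.0114 0.018 ]
side steel_press_grip 0.86 [0.5275 0.0336 0.053 ]
   rel steel_press_edge [5.3629 1.3829 0.    ]
   rel batten_foot [0. 0. 0.]
   rel steel_press_grip [85.8478  9.4067 35.    ]
scene steel_press_edge 0.75 [0.4562 0.0109 0.018 ]
scene batten_foot 0.82 [0.4398 0.0053 0.018 ]
scene steel_press_grip 0.59 [0.5364 0.0204 0.053 ]
scene wood_press_grip 0.89 [0.4578 0.2839 0.043 ]
   rel steel_press_edge [17.0927  3.055   0.    ]
   rel batten_foot [0. 0. 0.]
   rel steel_press_grip [97.7389  0.4845 35.    ]
   rel wood_press_grip [ 59.4834 272.7444  25.    ]
```

View pics/c9a.png

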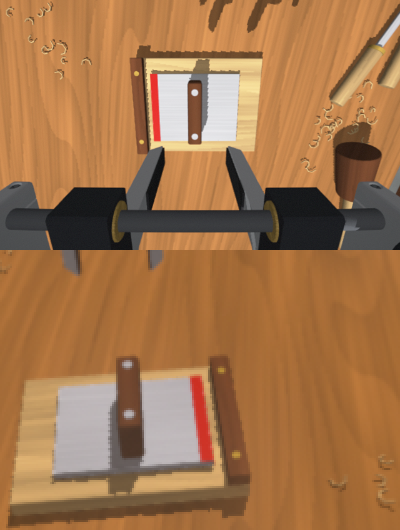

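The plate lies flat and centred, about 9 mm from the batten, parallel to it and over the paper. The gripper is clear, so I'm handing in.

```bash
python3 -c "
from bench import order;print(order.finish_job())"
```

```text
the job is handed in; nothing more can be done
None
```

I placed the steel press over the paper pattern as asked and handed the job in at about 15.4 s; the system gave no verdict.

- **How it went:** I gripped the handle, tilted the plate about 20° with the far side up, and set the red edge on the board about 8 mm from the batten, with about 12 N of contact. I then pivoted the plate down about that edge while holding it, released it and lifted about 175 mm clear.
- **Final check by camera:** the plate is flat, parallel to the batten and covering the paper. From the wrist camera the red edge is about 9 mm from the batten and about 1 mm off centre.
- **Final check by the arm:** the measured forces after release were back to about zero.
- **Plywood press:** I never went near it. It reads within about 3 mm of where it started.
- **Disagreements:** the edge-to-batten distance came out at 9 mm (wrist), 5 mm (side) and 17 mm (scene). All are within the 22 mm limit, and the arm's own estimate was about 9 mm. In the last wrist picture the network put the handle point on the red edge, which is a plain mis-detection, so I ignored it.
- **Extra pressure:** while seating the plate I turned about 1° too far, which raised the wrist force to about 28 N. I eased that off before letting go.

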